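Strip a cylinder and lay out its parts

TASK

Strip the unbolted cylinder that stands on its bolted-down rear flange: put the worn white nylon sleeve into the round scrap tin, lay the round aluminium gland flat in the rectangular wash pan with its wide flange up, stand the piston with its rod up in the round recess of the wooden block, and stand the steel barrel upright on the square bore-check plate with the plate's plug inside it. Lower the gland, piston and barrel into place, do not let them drop.

Things in the scene. Friction and masses are not known exactly. Their poses are not given: they have to be found in the camera images.
- sleeve: White nylon bearing sleeve, a plain tube 34 mm outside, 22 mm inside, 26 mm high, the top part of the stack, standing on the gland with the rod end showing in it. 20 g. Origin at the middle of the tube (13 mm above its lower end), z along the tube.
- gland: Aluminium gland (the cylinder's round front cover). Upper flange 56 mm diameter and 16 mm thick; below it a spigot 45 mm diameter and 10 mm long that hangs inside the barrel, so that the flange's underside rests on the barrel's rim, 3 mm in from the barrel's outside. A 24 mm hole goes through the middle, round the rod. About 140 g. Origin at the centre of the spigot's lower end, z up; flange from z = 10 to 26 mm.
- piston_rod: Piston with its rod, one piece. Aluminium piston 45 mm diameter, 22 mm high, at the bottom; chromed rod 16 mm diameter rising from its middle to 100 mm above the piston's underside. At the start the piston is inside the barrel on the flange's boss, and the rod goes up through gland and sleeve, its end 6 mm above the sleeve. About 240 g. Origin at the centre of the piston's underside, z up along the rod.
- barrel: Steel barrel, a tube 62 mm outside, 50 mm inside, 60 mm high, standing on the rear flange round its boss. A round port boss 18 mm diameter sticks out 8 mm from its side along +x of the barrel, centred 18 mm above its lower end. About 450 g. Origin at the centre of the lower end, z up.
- rear_flange: Rear flange of the cylinder, grey plate 110 x 76 x 12 mm bolted to the bench by four hexagon bolts; it does not move and stays there. A low round boss 46 mm diameter and 6 mm high in its middle locates barrel and piston. Origin at the centre of its underside, on the bench; x along the 110 mm side. At the start, measured above this origin: barrel's lower end at 12 mm, piston's underside at 18 mm, gland's origin at 62 mm, sleeve's middle at 101 mm, rod end at 118 mm.
- scrap_tin: Scrap tin: shallow round steel tin, 126 mm outside diameter, wall 2 mm, 18 mm high, floor 2 mm thick, fixed. Origin at the centre of its underside, on the bench.
- wash_pan: Wash pan: shallow rectangular aluminium pan, 112 mm (along its x) by 132 mm (along its y) outside, 18 mm high, walls and floor 3 mm thick, with dark drain slots in the floor, fixed. Origin at the centre of its underside.
- piston_block: Piston block: pale wooden block 100 x 100 x 22 mm with one round recess in its top, 62 mm diameter and 10 mm deep (recess floor 12 mm above the bench), fixed. Origin at the centre of its underside, under the middle of the recess.
- bore_plate: Bore-check plate: dark steel plate 100 x 100 x 12 mm with a raised round plug in its middle, 34 mm diameter, 12 mm high, its edge chamfered (plug top 24 mm above the bench), fixed. The barrel stands on the plate with the plug inside it. Origin at the centre of the plate's underside, under the plug.
Not all that is in view belongs to the job. Leave any turquoise look-alike of the gland alone.

How it is judged:
At the end, for the whole second after the job is handed in: Sleeve in the tin (within 50 mm of its axis, not on the rim); gland flat on the pan's floor, flange up (30 mm in pan x, 40 mm in y of the middle); piston upright in the recess and barrel upright on the plate round the plug (each within 11 mm); all tilts under 0.1 rad; all at rest (horizontal distance between sleeve and scrap_tin below 0.05 m and z of sleeve in the frame of scrap_tin below 0.028 m and x of gland in the frame of wash_pan between -0.03 and 0.03 m and y of gland in the frame of wash_pan between -0.04 and 0.04 m and z of gland in the frame of wash_pan below 0.006 m and angle between each of gland, piston_rod, barrel's own z axis and vertical below 0.1 rad and horizontal distance between piston_rod and piston_block below 0.011 m and z of piston_rod in the frame of piston_block below 0.015 m and horizontal distance between barrel and bore_plate below 0.011 m and z of barrel in the frame of bore_plate below 0.015 m and linear speed of each of sleeve, gland, piston_rod, barrel below 0.02 m/s and angular speed of each of sleeve, gland, piston_rod, barrel below 0.2 rad/s); the robot touches nothing.
It fails at once if the gland is dropped: it moves faster than 0.7 m/s with no finger touching it (contact force between the fingers and gland below 0.05 N and linear speed of gland above 0.7 m/s).
It fails at once if the piston is dropped: it moves faster than 0.7 m/s with no finger touching it (contact force between the fingers and piston_rod below 0.05 N and linear speed of piston_rod above 0.7 m/s).
It fails at once if the barrel is dropped: it moves faster than 0.7 m/s with no finger touching it (contact force between the fingers and barrel below 0.05 N and linear speed of barrel above 0.7 m/s).
It also fails if it takes over 115 s, if anything falls off the work surface, if the arm or the gripper's body presses on something with over 40 N, if the wrist force passes 120 N, or if a joint passes its speed limit or range.

ROBOT

A 6-joint arm with a two-finger parallel gripper is mounted at the origin on the work surface. World frame = base frame: x ahead of the robot, y to its left, z up, the work surface at z = 0. Lengths are in m, angles in rad, forces in N, time in s.
With the tool pointing down it reaches from about 0.325 to 0.85 m from the base axis. Payload 15.5 kg.
Tool frame: the origin (TCP) lies on the mounting face of the last link; the fingertips stand 191 mm ahead of it and the grasp point (between the pads) lies 172 mm ahead of it; z points along the fingers, y is the line along which they close (so a half turn about z gives the same grasp; the last joint's range is limited). The gripper opens to 91 mm and grips with 3 to 60 N. Pads are 32 mm wide; open, the fingers measure 118 mm over their backs; the gripper's body (76 mm by 178 mm) begins 60 mm behind the grasp point.
Start: joints at [-1.365, 0.494, 1.345, -0, 1.302, -0.096], TCP at [0.185, -0.597, 0.405] pointing down, gripper open.
Joint ranges: [-2.91, 2.91], [-0.82, 2.16], [0.22, 2.67], [-1.22, 4.37], [0.12, 2.79], [-3.08, 3.08]. Speed limits (rad/s): [1.89, 1.89, 2.57, 3.01, 3.01, 3.01].

INTERFACE

Orientations are given as a rotation vector (axis times angle).
In Python, from plant import r, capture, camera_model gives the robot as it stands.
- The arm moves only by the tool play_rows, never from a script. Its argument "moves" is a list of rows, each an object of numbers: "jaw": the finger opening in cm, from 0 to 9.12; "dx", "dy", "dz": the shift along the tool's x, y, z in cm; "turn": the turn about the tool's z in degrees. A call has 1 to 12 rows; each row shifts and turns the commanded pose from where the row before left it, along the tool's axes as they then stand; what a row does not reach is not made up. A row lasts 1/12 s, in which the tool goes at most 41.7 mm and 7.16 degrees, less where a joint would pass 70% of its speed; a pose out of reach is approached as far as the arm can. A call with a gripper value outside its range is refused whole. The fingers move at their own pace and stop on an object; "newtons" is the grip in N (left out, the last holds). Time passes only in rows, so rows that do not move let the fingers close. It gives the time, the measured TCP pose, the force, the opening and the grip force at its end, in the units of the state.
- r.observe(): the state, without advancing time (a new reading comes with each control period).
- capture(name): name is "scene" or "top"; returns the picture (480x640x3 uint8, blue, green, red); there is no depth.
- camera_model(name): a dict with "camera_matrix" (3x3 intrinsics, pixels), "R" (3x3) and "t" (3): a world point X has camera coordinates R X + t. Camera axes: x right, y down, z forward; pixel columns grow to the right and rows downward; lengths in m; the calibration is good to about 2 mm. A picture is of the moment at which its call begins. camera_model takes no time and is no camera call.
- r.hand_in(): hands the job in; it is judged then, once.
The state is a dict: "t": time; "joint_positions": joint angles; "joint_vel": joint speeds; "joint_efforts": joint torques, N m; "eef_pos": TCP position; "ee_rot": TCP orientation; "contact_force": force on the tool from outside, world axes, zero at the start; "torque": the same for the moment, N m; "gripper_width": opening from 0.0 (shut) to 1.0 (fully open); "grasp_force": force on a finger pad.
Only numpy, scipy, OpenCV 4.12 (cv2) and the standard library are available. Lean on these libraries where they do the work, as an engineer would, in place of code of your own. Each camera call takes 0.05 s, during which the arm holds its last target. There are 200 camera calls.

## Working session

There is one attempt and no reset: what is moved stays moved. The work goes in short steps, Python scripts to look and compute and a tool call to move; the robot and the scene stay as the last step left them, time stands still between calls to the robot, and variables do not carry over. Pictures are saved under pics/ and viewed, at most 14 in all, crops included, and the job is handed in when it is done.

Besides the shell and the picture viewer there is one more tool, called after "Call:" by a JSON object that holds its "name" and its "arguments", one argument or row to a line. play_rows: Moves the arm, as the interface text tells. Its arguments: {"type":"object","properties":{"moves":{"type":"array","items":{"type":"object","properties":{"jaw":{"type":"number"},"dx":{"type":"number"},"dy":{"type":"number"},"dz":{"type":"number"},"turn":{"type":"number"}}}},"newtons":{"type":"number"}},"required":["moves"]}

```bash
mkdir -p pics; python3 - <<'E'
from plant import r,capture,camera_model
import cv2,numpy as np
for n in("scene","top"):
    cv2.imwrite(f"pics/{n}0.png",capture(n)); m=camera_model(n); print(n,m["camera_matrix"],m["R"],m["t"])
print(r.observe())
E
```

```text
scene [[455.17381668   0.         316.5378198 ]
 [  0.         455.17381668 235.8631053 ]
 [  0.           0.           1.        ]] [[-0.0099137   0.99992917 -0.00658575]
 [ 0.74348283  0.00296667 -0.66874844]
 [-0.66868153 -0.01152616 -0.74345958]] [-0.00732327 -0.28640651  1.16423942]
top [[451.95964983   0.         322.77151821]
 [  0.         451.95964983 238.74110208]
 [  0.           0.           1.        ]] [[ 0.00540309 -0.99978402 -0.02006767]
 [-0.98517927 -0.00188146 -0.17151754]
 [ 0.17144274  0.02069698 -0.98497666]] [6.50333717e-04 5.03483129e-01 8.09032033e-01]
{'t': 0.1, 'joint_positions': array([-1.36546402e+00,  4.94139100e-01,  1.34601174e+00, -1.35692766e-05,
        1.30248012e+00, -9.55122977e-02]), 'joint_vel': array([ 0.00183581, -0.00407112, -0.00138452, -0.0004009 , -0.0004964 ,
       -0.00079562]), 'joint_efforts': array([-3.89374081e-04, -8.80238628e+01, -3.82543910e+01,  7.07439613e-02,
        4.83231386e-02,  2.78727079e-06]), 'eef_pos': array([ 0.18517602, -0.5968253 ,  0.40420601]), 'ee_rot': array([-3.10509224e+00, -4.70635840e-01,  1.09993278e-04]), 'contact_force': array([-0.46448882,  0.73538978, -0.43654817]), 'torque': array([-0.00186008,  0.04324228,  0.0478022 ]), 'grasp_force': 0.0, 'gripper_width': 0.9999313811969286}
```

View pics/scene0.png

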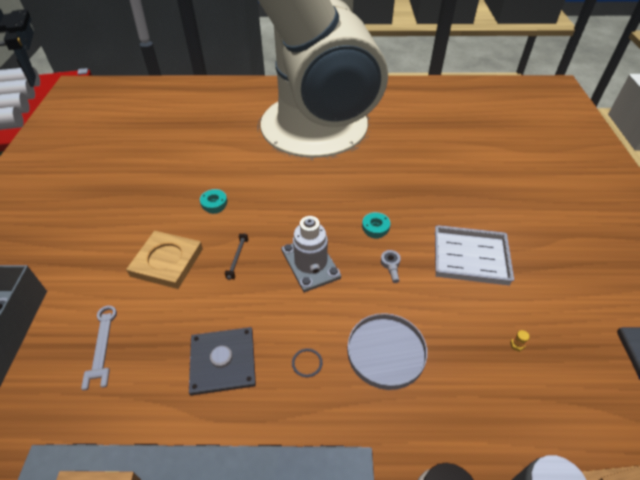

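View pics/top0.png

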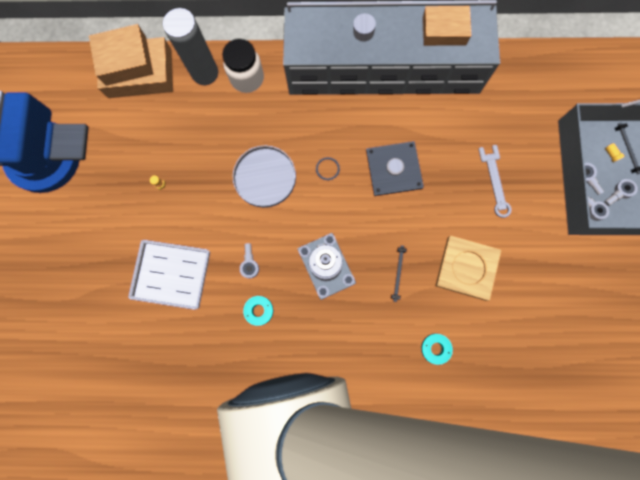

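The scene view shows the stack at (311,250), block (165,258), plate (221,360), tin (387,350) and pan (474,254). The top view shows them at (325,262), (470,267), (396,166), (264,176) and (170,274). Both turquoise rings are look-alikes to leave alone. Next I'll measure positions.

```bash
cat > h.py <<'E'
import cv2,numpy as np
from plant import r,capture,camera_model
def ray(n,u,v):
    m=camera_model(n); R=np.array(m["R"]);t=np.array(m["t"]);K=np.array(m["camera_matrix"])
    return -R.T@t, R.T@np.linalg.solve(K,[u,v,1.])
def onz(n,u,v,z):
    c,d=ray(n,u,v); return (c+d*(z-c[2])/d[2])
def proj(n,X):
    m=camera_model(n); p=np.array(m["camera_matrix"])@(np.array(m["R"])@np.array(X)+m["t"]); return p[:2]/p[2]
def tri(a,b):
    c1,d1=ray("scene",*a);c2,d2=ray("top",*b)
    s=np.linalg.lstsq(np.c_[d1,-d2],c2-c1,rcond=None)[0]
    p,q=c1+s[0]*d1,c2+s[1]*d2; return (p+q)/2,np.linalg.norm(p-q)
E
python3 - <<'E'
from h import *
T=capture("top");S=capture("scene")
print("cam top",ray("top",0,0)[0].round(3),"scene",ray("scene",0,0)[0].round(3))
big=[]
for n,I,boxes in(("top",T,dict(stack=(285,225,80),tin=(220,130,90),plate=(355,125,85),block=(430,225,80),pan=(125,230,90))),
                 ("scene",S,dict(stack=(270,205,90),tin=(340,305,95),plate=(180,315,85),block=(120,215,90),pan=(425,210,95)))):
    row=[]
    for k,(x,y,w) in boxes.items():
        c=I[y:y+w,x:x+w]; g=cv2.cvtColor(c,cv2.COLOR_BGR2GRAY); hsv=cv2.cvtColor(c,cv2.COLOR_BGR2HSV)
        if k=="block": m=((hsv[...,0]>13)&(hsv[...,2]>170)).astype(np.uint8)
        else: m=(hsv[...,1]<90).astype(np.uint8)
        m=cv2.morphologyEx(m,cv2.MORPH_CLOSE,np.ones((3,3)))
        cs=cv2.findContours(m,0,2)[0]; b=max(cs,key=cv2.contourArea)
        print(n,k,"area",cv2.contourArea(b),"minrect",np.round(cv2.minAreaRect(b)[0]+np.array([x,y]),1),np.round(cv2.minAreaRect(b)[1:][0],1),round(cv2.minAreaRect(b)[2],1),"ell",np.round(cv2.fitEllipse(b)[0]+np.array([x,y]),1))
        row.append(cv2.resize(c,(160,160),interpolation=cv2.INTER_CUBIC)); m=cv2.resize(m*255,(160,160)); row[-1]=np.vstack([row[-1],cv2.cvtColor(m,8)])
    big.append(np.hstack(row)[:,:])
o=np.vstack(big)[:600]; cv2.imwrite("pics/a.png",cv2.resize(o,(750,600)))
E
```

```text
cam top [ 0.357 -0.015  0.883] scene [0.991 0.022 0.674]
top stack area 2182.5 minrect [326.  265.5] [57.3 40.4] 65.1 ell [326.4 265.8]
top tin area 3008.5 minrect [263.8 175.8] [61.5 62.2] 45.0 ell [263.9 175.9]
top plate area 2297.0 minrect [394.6 167.9] [48.7 50.5] 80.5 ell [394.1 168. ]
top block area 2908.5 minrect [472.6 268.2] [62.3 55.9] 14.5 ell [471.2 266.6]
top pan area 4289.5 minrect [168.6 273.9] [73.8 62.2] 9.2 ell [169.2 274.6]
scene stack area 2548.5 minrect [307.9 252.3] [70.1 47.6] 69.8 ell [310.1 253.9]
scene tin area 4704.0 minrect [386.5 350.8] [81.3 74. ] 18.4 ell [386.8 350.7]
scene plate area 3646.5 minrect [220.1 360.6] [59.2 69.6] 82.7 ell [220.6 360.5]
scene block area 3016.5 minrect [164.5 248. ] [66. 89.] 90.0 ell [160.  247.5]
scene pan area 3824.5 minrect [473.8 254.7] [83.5 52. ] 6.3 ell [469.1 253.9]
```

View pics/a.png

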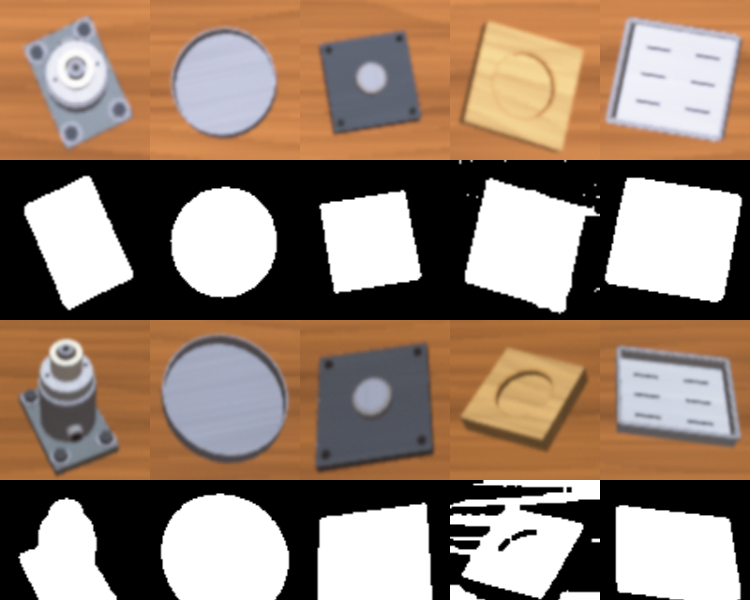

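```bash
python3 - <<'E'
from h import *
I={"top":capture("top"),"scene":capture("scene")}
def blob(n,box,f,show=""):
    x,y,w,h=box; c=I[n][y:y+h,x:x+w]; hsv=cv2.cvtColor(c,cv2.COLOR_BGR2HSV).astype(int)
    m=f(hsv).astype(np.uint8); cs=cv2.findContours(m,0,2)[0]; b=max(cs,key=cv2.contourArea)
    e=cv2.fitEllipse(cv2.convexHull(b)); q=cv2.minAreaRect(b)
    print(n,show,"area",cv2.contourArea(b),"ell",np.round(np.array(e[0])+[x,y],1),np.round(e[1],1),"rect",np.round(np.array(q[0])+[x,y],1),np.round(q[1],1),round(q[2],1))
    return np.array(e[0])+[x,y],np.array(q[0])+[x,y]
for n,b in(("top",(380,150,32,34)),("scene",(203,338,36,34))):
    e,_=blob(n,b,lambda h:h[...,2]>125,"plug"); print(onz(n,*e,.024).round(4))
e,q=blob("top",(225,140,80,75),lambda h:h[...,1]<90,"tin"); print(onz("top",*e,.018).round(4))
e,q=blob("scene",(340,305,95,90),lambda h:h[...,1]<90,"tin"); print(onz("scene",*e,.016).round(4))
e,q=blob("top",(125,230,90,85),lambda h:h[...,1]<90,"pan"); print(onz("top",*q,.018).round(4))
e,q=blob("scene",(425,210,95,85),lambda h:h[...,1]<90,"pan"); print(onz("scene",*e,.014).round(4))
for n,b in(("top",(430,228,80,78)),("scene",(120,222,90,75))):
    e,q=blob(n,b,lambda h:(h[...,1]<150)&(h[...,2]>150),"block"); print(onz(n,*q,.022).round(4),onz(n,*e,.022).round(4))
for n,b in(("top",(300,235,55,55)),("scene",(293,210,36,32))):
    for th in (200,225,240):
        e,_=blob(n,b,lambda h:(h[...,2]>th)&(h[...,1]<60),"sleeve%d"%th); print(onz(n,*e,.114).round(4))
e,q=blob("top",(285,225,80,80),lambda h:h[...,1]<90,"flange"); print(onz("top",*q,.010).round(4))
big=[cv2.resize(I["top"][235:290,300:355],(400,400),interpolation=cv2.INTER_CUBIC),cv2.resize(I["scene"][205:260,285:340],(400,400),interpolation=cv2.INTER_CUBIC)]
cv2.imwrite("pics/b.png",np.hstack(big))
E
```

```text
top plug area 236.5 ell [395.2 165.5] [17.2 18.7] rect [395.3 165.2] [17.7 17. ] 45.0
[ 0.6543 -0.1398  0.024 ]
scene plug area 290.5 ell [220.3 354.9] [18.3 21.5] rect [220. 355.] [18. 20.] 90.0
[ 0.6566 -0.136   0.024 ]
top tin area 3008.5 ell [263.9 175.9] [61.8 63.6] rect [263.8 175.8] [61.5 62.2] 45.0
[0.6352 0.1213 0.018 ]
scene tin area 4703.0 ell [386.8 350.7] [74.6 81.8] rect [386.6 350.9] [81.3 74. ] 18.4
[0.6437 0.125  0.016 ]
top pan area 4287.5 ell [168.7 274.9] [76.5 94. ] rect [168.6 273.9] [73.8 62.2] 9.2
[0.4384 0.3004 0.018 ]
scene pan area 3823.5 ell [471.  253.8] [ 61.1 111.5] rect [473.8 254.7] [83.5 52. ] 6.3
[0.4418 0.302  0.014 ]
top block area 2919.0 ell [469.1 267.8] [69.2 72.4] rect [469.1 267.6] [57.9 54.4] 15.5
[ 0.452  -0.2756  0.022 ] [ 0.4516 -0.2756  0.022 ]
scene block area 2213.5 ell [163.9 256.4] [50.  74.6] rect [162.9 255.2] [65.5 46.1] 14.0
[ 0.4546 -0.2739  0.022 ] [ 0.4573 -0.2715  0.022 ]
top sleeve200 area 783.5 ell [325.1 260.4] [31.7 32.7] rect [325.3 260.8] [31.1 31.8] 45.0
[ 0.4535 -0.0032  0.114 ]
top sleeve225 area 700.5 ell [325.2 260.5] [30.  31.1] rect [325.  260.5] [29. 30.] 90.0
[ 0.4534 -0.0033  0.114 ]
top sleeve240 area 479.5 ell [325.2 260.5] [28.  28.5] rect [325.  260.5] [27. 28.] 90.0
[ 0.4534 -0.0033  0.114 ]
scene sleeve200 area 191.5 ell [309.2 222.7] [13.9 19.1] rect [309.  222.5] [13. 18.] 90.0
[4.576e-01 1.000e-04 1.140e-01]
scene sleeve225 area 34.0 ell [309.2 222.6] [12.9 18.2] rect [309.  222.5] [11. 18.] 90.0
[4.574e-01 2.000e-04 1.140e-01]Traceback (most recent call last):
  File "<stdin>", line 19, in <module>
  File "<stdin>", line 5, in blob
ValueError: max() iterable argument is empty
```

```bash
python3 - <<'E'
from h import *
T=capture("top");S=capture("scene")
print("gland top",onz("top",325.2,260.5,.088).round(4))
print("sleeve scene",onz("scene",309.2,222.7,.114).round(4), "gland expected in scene",proj("scene",[.455,-.003,.088]).round(1))
hsv=cv2.cvtColor(T,cv2.COLOR_BGR2HSV)[225:305,285:365]; m=(hsv[...,1]<90).astype(np.uint8)
b=max(cv2.findContours(m,0,2)[0],key=cv2.contourArea); q=cv2.minAreaRect(b); print("flange",q,onz("top",q[0][0]+285,q[0][1]+225,.012).round(4))
for (z,rad) in((.114,.017),(.118,.008),(.088,.028)):
    for n in("top","scene"): print(z,n,proj(n,[.4555,-.002,z]).round(1))
big=[cv2.resize(T[235:290,300:355],(400,400),interpolation=cv2.INTER_CUBIC),cv2.resize(S[205:260,285:340],(400,400),interpolation=cv2.INTER_CUBIC)]
cv2.imwrite("pics/b.png",np.hstack(big))
E
```

```text
gland top [ 0.4566 -0.003   0.088 ]
sleeve scene [4.577e-01 1.000e-04 1.140e-01] gland expected in scene [307.7 231.9]
flange ((41.02833557128906, 40.522560119628906), (57.33592224121094, 40.36189651489258), 65.0952377319336) [ 0.4563 -0.0034  0.012 ]
0.114 top [324.4 259.3]
0.114 scene [308.  221.8]
0.118 top [324.4 259. ]
0.118 scene [307.9 220.1]
0.088 top [324.7 261.1]
0.088 scene [308.3 232.1]
```

View pics/b.png

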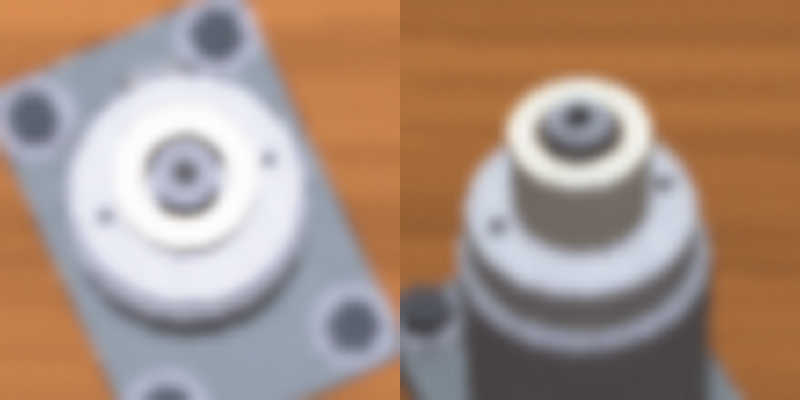

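The close crops show the sleeve ring centred at top (325.4,258.7) and scene (309,222.7), with the rod in it and the port facing +x. Both views put the stack axis at about (0.457, -0.002). First I'll square the tool up.

Call:
{"name": "play_rows", "arguments": {
  "moves": [
    {"turn": 6, "jaw": 6},
    {"turn": 6, "jaw": 6},
    {"turn": 5.2, "jaw": 6},
    {"jaw": 6}
  ],
  "newtons": 25
}}

```text
$.moves[0]: bad value
```

Call:
{"name": "play_rows", "arguments": {
  "moves": [
    {"dx": 0, "dy": 0, "dz": 0, "turn": 6, "jaw": 6},
    {"dx": 0, "dy": 0, "dz": 0, "turn": 6, "jaw": 6},
    {"dx": 0, "dy": 0, "dz": 0, "turn": 5.2, "jaw": 6},
    {"dx": 0, "dy": 0, "dz": 0, "turn": 0, "jaw": 6}
  ],
  "newtons": 25
}}

```text
t: 0.73
eef_pos: [0.1852, -0.5969, 0.4047]
ee_rot: [-3.142, 0.007, 0.0]
contact_force: [0.4, 0.9, -0.3]
gripper_width: 0.738
grasp_force: 0.0
```

Call:
{"name": "play_rows", "arguments": {
  "moves": [
    {"dx": 1.5, "dy": -3.3, "dz": 0, "turn": 0, "jaw": 6},
    {"dx": 1.5, "dy": -3.3, "dz": 0, "turn": 0, "jaw": 6},
    {"dx": 1.5, "dy": -3.3, "dz": 0, "turn": 0, "jaw": 6},
    {"dx": 1.5, "dy": -3.3, "dz": 0, "turn": 0, "jaw": 6},
    {"dx": 1.5, "dy": -3.3, "dz": 0, "turn": 0, "jaw": 6},
    {"dx": 1.5, "dy": -3.3, "dz": 0, "turn": 0, "jaw": 6},
    {"dx": 1.5, "dy": -3.3, "dz": 0, "turn": 0, "jaw": 6},
    {"dx": 1.5, "dy": -3.3, "dz": 0, "turn": 0, "jaw": 6},
    {"dx": 1.5, "dy": -3.3, "dz": 0, "turn": 0, "jaw": 6},
    {"dx": 1.5, "dy": -3.3, "dz": 0, "turn": 0, "jaw": 6},
    {"dx": 1.5, "dy": -3.3, "dz": 0, "turn": 0, "jaw": 6},
    {"dx": 1.5, "dy": -3.3, "dz": 0, "turn": 0, "jaw": 6}
  ]
}}

```text
t: 1.73
eef_pos: [0.3652, -0.1992, 0.4049]
ee_rot: [3.141, 0.006, 0.001]
contact_force: [0.9, -1.1, 0.3]
gripper_width: 0.657
grasp_force: 0.0
```

Call:
{"name": "play_rows", "arguments": {
  "moves": [
    {"dx": 1.5, "dy": -3.3, "dz": 0, "turn": 0, "jaw": 6},
    {"dx": 1.5, "dy": -3.3, "dz": 0, "turn": 0, "jaw": 6},
    {"dx": 1.5, "dy": -3.3, "dz": 0, "turn": 0, "jaw": 6},
    {"dx": 1.5, "dy": -3.3, "dz": 0, "turn": 0, "jaw": 6},
    {"dx": 1.5, "dy": -3.3, "dz": 0, "turn": 0, "jaw": 6},
    {"dx": 0.2, "dy": -3.3, "dz": 0, "turn": 0, "jaw": 6},
    {"dx": 0, "dy": 0, "dz": 0, "turn": 0, "jaw": 6},
    {"dx": 0, "dy": 0, "dz": 0, "turn": 0, "jaw": 6}
  ]
}}

```text
t: 2.4
eef_pos: [0.4418, -0.0013, 0.4047]
ee_rot: [-3.142, -0.011, -0.0]
contact_force: [-0.2, -0.7, -0.7]
gripper_width: 0.655
grasp_force: 0.0
```

Call:
{"name": "play_rows", "arguments": {
  "moves": [
    {"dx": 0.5, "dy": 0, "dz": 2, "turn": 0, "jaw": 6},
    {"dx": 0.5, "dy": 0, "dz": 2, "turn": 0, "jaw": 6},
    {"dx": 0.5, "dy": 0.1, "dz": 2, "turn": 0, "jaw": 6},
    {"dx": 0, "dy": 0, "dz": 2, "turn": 0, "jaw": 6},
    {"dx": 0, "dy": 0, "dz": 2, "turn": 0, "jaw": 6},
    {"dx": 0, "dy": 0, "dz": 1.4, "turn": 0, "jaw": 6},
    {"dx": 0, "dy": 0, "dz": 0.8, "turn": 0, "jaw": 6},
    {"dx": 0, "dy": 0, "dz": 0, "turn": 0, "jaw": 3},
    {"dx": 0, "dy": 0, "dz": 0, "turn": 0, "jaw": 2.5},
    {"dx": 0, "dy": 0, "dz": 0, "turn": 0, "jaw": 2.5},
    {"dx": 0, "dy": 0, "dz": 0, "turn": 0, "jaw": 2.5},
    {"dx": 0, "dy": 0, "dz": 0, "turn": 0, "jaw": 2.5}
  ],
  "newtons": 15
}}

```text
t: 3.4
eef_pos: [0.4571, -0.0039, 0.2835]
ee_rot: [3.141, 0.001, 0.003]
contact_force: [-0.2, -1.6, 4.3]
gripper_width: 0.37
grasp_force: 15.0
```

Call:
{"name": "play_rows", "arguments": {
  "moves": [
    {"dx": 0, "dy": 0, "dz": -1.5, "turn": 0, "jaw": 2.5},
    {"dx": 0, "dy": 0, "dz": -2.5, "turn": 0, "jaw": 2.5},
    {"dx": 0, "dy": 0, "dz": -2, "turn": 0, "jaw": 2.5},
    {"dx": 2, "dy": -1.4, "dz": 0, "turn": 0, "jaw": 2.5},
    {"dx": 2.5, "dy": -1.8, "dz": 0, "turn": 0, "jaw": 2.5},
    {"dx": 2.5, "dy": -1.8, "dz": 0, "turn": 0, "jaw": 2.5},
    {"dx": 2.5, "dy": -1.8, "dz": 0, "turn": 0, "jaw": 2.5},
    {"dx": 2.5, "dy": -1.8, "dz": 0, "turn": 0, "jaw": 2.5},
    {"dx": 2.5, "dy": -1.8, "dz": 0, "turn": 0, "jaw": 2.5},
    {"dx": 2.5, "dy": -1.5, "dz": 0, "turn": 0, "jaw": 2.5},
    {"dx": 1.3, "dy": -0.8, "dz": 0, "turn": 0, "jaw": 2.5},
    {"dx": 0, "dy": 0, "dz": 2, "turn": 0, "jaw": 2.5}
  ]
}}

```text
t: 4.4
eef_pos: [0.643, 0.1253, 0.326]
ee_rot: [-3.14, -0.004, -0.013]
contact_force: [0.3, -0.3, 0.2]
gripper_width: 0.365
grasp_force: 15.0
```

Call:
{"name": "play_rows", "arguments": {
  "moves": [
    {"dx": 0, "dy": 0, "dz": 2.5, "turn": 0, "jaw": 2.5},
    {"dx": 0, "dy": 0, "dz": 2.5, "turn": 0, "jaw": 2.5},
    {"dx": 0, "dy": 0, "dz": 2.5, "turn": 0, "jaw": 2.5},
    {"dx": 0, "dy": 0, "dz": 2, "turn": 0, "jaw": 2.5},
    {"dx": 0, "dy": 0, "dz": 1.5, "turn": 0, "jaw": 2.5},
    {"dx": 0, "dy": 0, "dz": 0.8, "turn": 0, "jaw": 2.5},
    {"dx": 0, "dy": 0, "dz": 0, "turn": 0, "jaw": 2.5}
  ]
}}

```text
t: 4.98
eef_pos: [0.6393, 0.1233, 0.2034]
ee_rot: [3.141, 0.001, -0.004]
contact_force: [-0.2, -0.4, -0.6]
gripper_width: 0.365
grasp_force: 15.0
```

```bash
python3 - <<'E'
from h import *
a=capture("top")[120:300,220:380]; b=capture("scene")[200:400,280:460]
cv2.imwrite("pics/c.png",np.hstack([cv2.resize(a,(400,450)),cv2.resize(b,(400,450))]))
E
```

```text
(no output)
```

View pics/c.png

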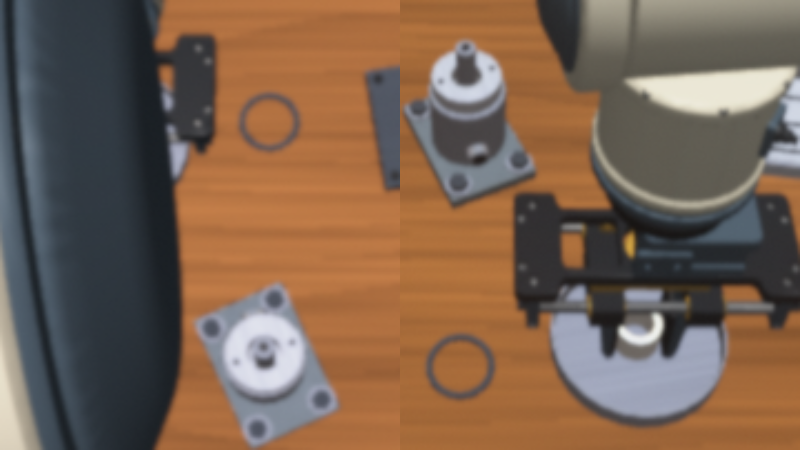

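The sleeve is held low inside the tin, at scene (424,349), and the gland stayed on the barrel. I'll release it and go for the gland.

Call:
{"name": "play_rows", "arguments": {
  "moves": [
    {"dx": 0, "dy": 0, "dz": 0.4, "turn": 0, "jaw": 2.5},
    {"dx": 0, "dy": 0, "dz": 0, "turn": 0, "jaw": 2.5},
    {"dx": 0, "dy": 0, "dz": 0, "turn": 0, "jaw": 5.5},
    {"dx": 0, "dy": 0, "dz": 0, "turn": 0, "jaw": 5.5},
    {"dx": 0, "dy": 0, "dz": 0, "turn": 0, "jaw": 5.5},
    {"dx": 0, "dy": 0, "dz": -2, "turn": 0, "jaw": 5.5},
    {"dx": 0, "dy": 0, "dz": -3, "turn": 0, "jaw": 5.5},
    {"dx": 0, "dy": 0, "dz": -3, "turn": 0, "jaw": 8},
    {"dx": 0, "dy": 0, "dz": -3, "turn": 0, "jaw": 8},
    {"dx": 0, "dy": 0, "dz": -3, "turn": 0, "jaw": 8},
    {"dx": 0, "dy": 0, "dz": 0, "turn": 0, "jaw": 8}
  ]
}}

```text
t: 6.0
eef_pos: [0.641, 0.1235, 0.347]
ee_rot: [-3.141, -0.001, -0.014]
contact_force: [0.7, -1.0, 1.2]
gripper_width: 0.857
grasp_force: 0.0
```

Call:
{"name": "play_rows", "arguments": {
  "moves": [
    {"dx": -2, "dy": 1.4, "dz": 0, "turn": 0, "jaw": 8},
    {"dx": -2.5, "dy": 1.8, "dz": 0, "turn": 0, "jaw": 8},
    {"dx": -2.5, "dy": 1.8, "dz": 0, "turn": 0, "jaw": 8},
    {"dx": -2.5, "dy": 1.8, "dz": 0, "turn": 0, "jaw": 8},
    {"dx": -2.5, "dy": 1.8, "dz": 0, "turn": 0, "jaw": 8},
    {"dx": -2.5, "dy": 1.7, "dz": 0, "turn": 0, "jaw": 8},
    {"dx": -2.5, "dy": 1.4, "dz": 0, "turn": 0, "jaw": 8},
    {"dx": -1.2, "dy": 0.8, "dz": 0, "turn": 0, "jaw": 8},
    {"dx": 0, "dy": 0, "dz": 0, "turn": 0, "jaw": 8},
    {"dx": 0, "dy": 0, "dz": 0, "turn": 0, "jaw": 8}
  ]
}}

```text
t: 6.83
eef_pos: [0.4577, -0.0021, 0.341]
ee_rot: [3.142, -0.001, 0.001]
contact_force: [1.2, -0.1, 0.7]
gripper_width: 0.877
grasp_force: 0.0
```

```bash
python3 - <<'E'
from h import *
a=capture("top")[120:300,220:380]; b=capture("scene")[200:400,280:460]
cv2.imwrite("pics/d.png",np.hstack([cv2.resize(a,(400,450)),cv2.resize(b,(400,450))]))
E
```

```text
(no output)
```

View pics/d.png

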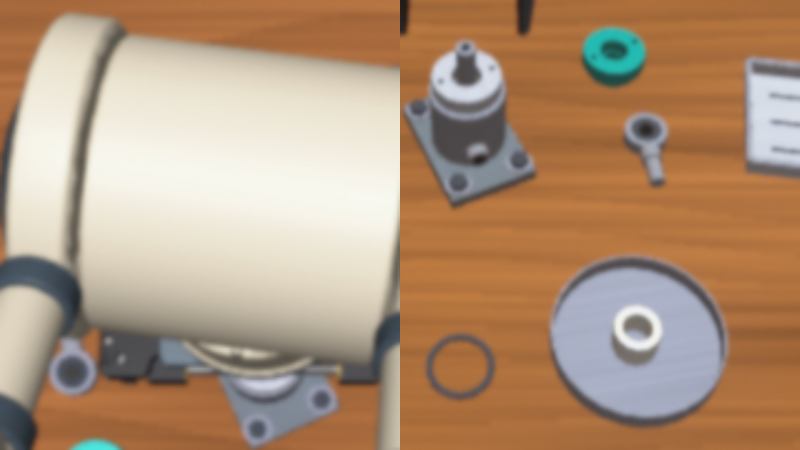

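The sleeve now stands in the tin. Next I'll lower onto the gland flange and grip it.

Call:
{"name": "play_rows", "arguments": {
  "moves": [
    {"dx": 0, "dy": 0, "dz": 2, "turn": 0, "jaw": 8},
    {"dx": 0, "dy": 0, "dz": 2, "turn": 0, "jaw": 8},
    {"dx": 0, "dy": 0, "dz": 1.5, "turn": 0, "jaw": 8},
    {"dx": 0, "dy": 0, "dz": 1, "turn": 0, "jaw": 8},
    {"dx": 0, "dy": 0, "dz": 0.6, "turn": 0, "jaw": 8},
    {"dx": 0, "dy": 0, "dz": 0.3, "turn": 0, "jaw": 8},
    {"dx": 0, "dy": 0, "dz": 0, "turn": 0, "jaw": 6.5},
    {"dx": 0, "dy": 0, "dz": 0, "turn": 0, "jaw": 5},
    {"dx": 0, "dy": 0, "dz": 0, "turn": 0, "jaw": 5},
    {"dx": 0, "dy": 0, "dz": 0, "turn": 0, "jaw": 5},
    {"dx": 0, "dy": 0, "dz": 0, "turn": 0, "jaw": 5}
  ],
  "newtons": 30
}}

```text
t: 7.85
eef_pos: [0.458, -0.0018, 0.2672]
ee_rot: [3.141, 0.001, 0.002]
contact_force: [0.5, 0.2, 3.5]
gripper_width: 0.61
grasp_force: 30.0
```

Call:
{"name": "play_rows", "arguments": {
  "moves": [
    {"dx": 0, "dy": 0, "dz": -0.8, "turn": 0, "jaw": 5},
    {"dx": 0, "dy": 0, "dz": -1.5, "turn": 0, "jaw": 5},
    {"dx": 0, "dy": 0, "dz": -2, "turn": 0, "jaw": 5},
    {"dx": 0, "dy": 0, "dz": -2, "turn": 0, "jaw": 5},
    {"dx": 0, "dy": 0, "dz": -1.2, "turn": 0, "jaw": 5},
    {"dx": 0, "dy": 0, "dz": 0, "turn": 0, "jaw": 5},
    {"dx": 0, "dy": 0, "dz": 0, "turn": 0, "jaw": 5}
  ]
}}

```text
t: 8.43
eef_pos: [0.4578, -0.0018, 0.3423]
ee_rot: [3.141, 0.001, 0.002]
contact_force: [-1.6, -0.4, -1.8]
gripper_width: 0.607
grasp_force: 30.0
```

Call:
{"name": "play_rows", "arguments": {
  "moves": [
    {"dx": 0, "dy": -1, "dz": 0, "turn": 0, "jaw": 5},
    {"dx": -0.2, "dy": -2.3, "dz": 0, "turn": 0, "jaw": 5},
    {"dx": -0.2, "dy": -3, "dz": 0, "turn": 0, "jaw": 5},
    {"dx": -0.2, "dy": -3, "dz": 0, "turn": 0, "jaw": 5},
    {"dx": -0.2, "dy": -3, "dz": 0, "turn": 0, "jaw": 5},
    {"dx": -0.2, "dy": -3, "dz": 0, "turn": 0, "jaw": 5},
    {"dx": -0.2, "dy": -3, "dz": 0, "turn": 0, "jaw": 5},
    {"dx": -0.2, "dy": -3, "dz": 0, "turn": 0, "jaw": 5},
    {"dx": -0.2, "dy": -3, "dz": 0, "turn": 0, "jaw": 5},
    {"dx": -0.2, "dy": -3, "dz": 0, "turn": 0, "jaw": 5},
    {"dx": 0, "dy": -2, "dz": 0, "turn": 0, "jaw": 5},
    {"dx": 0, "dy": -1, "dz": 0, "turn": 0, "jaw": 5}
  ]
}}

```text
t: 9.43
eef_pos: [0.4387, 0.3039, 0.3405]
ee_rot: [3.141, 0.004, -0.002]
contact_force: [-1.0, -1.1, -1.6]
gripper_width: 0.61
grasp_force: 30.0
```

Call:
{"name": "play_rows", "arguments": {
  "moves": [
    {"dx": 0, "dy": 0, "dz": 0, "turn": 0, "jaw": 5},
    {"dx": 0, "dy": 0, "dz": 1.5, "turn": 0, "jaw": 5},
    {"dx": 0, "dy": 0, "dz": 2, "turn": 0, "jaw": 5},
    {"dx": 0, "dy": 0, "dz": 2, "turn": 0, "jaw": 5},
    {"dx": 0, "dy": 0, "dz": 2, "turn": 0, "jaw": 5},
    {"dx": 0, "dy": 0, "dz": 2, "turn": 0, "jaw": 5},
    {"dx": 0, "dy": 0, "dz": 1, "turn": 0, "jaw": 5},
    {"dx": 0, "dy": 0, "dz": 0, "turn": 0, "jaw": 5},
    {"dx": 0, "dy": 0, "dz": 0, "turn": 0, "jaw": 5}
  ]
}}

```text
t: 10.18
eef_pos: [0.4396, 0.3007, 0.2367]
ee_rot: [3.141, 0.0, -0.002]
contact_force: [1.2, 0.3, -1.2]
gripper_width: 0.607
grasp_force: 30.0
```

```bash
python3 - <<'E'
from h import *
b=capture("scene")[180:315,280:540]
cv2.imwrite("pics/e.png",cv2.resize(b,(780,405)))
E
```

```text
(no output)
```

View pics/e.png

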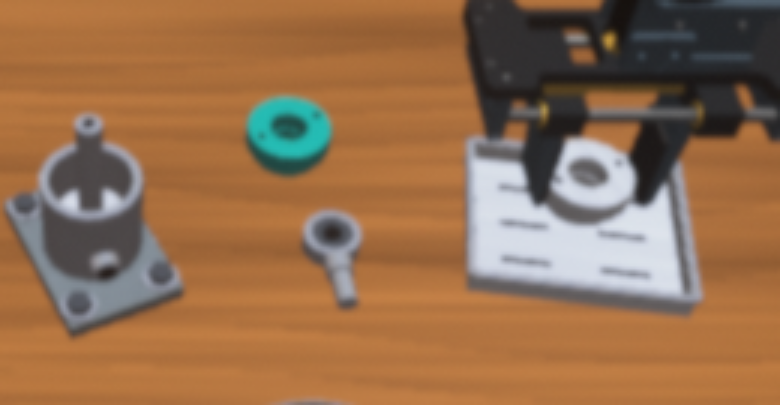

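The gland is held flat over the pan at crop (590,180), and the rod stands clear in the barrel at crop (90,150). I'll lower it and release.

Call:
{"name": "play_rows", "arguments": {
  "moves": [
    {"dx": 0, "dy": 0, "dz": 1, "turn": 0, "jaw": 5},
    {"dx": 0, "dy": 0, "dz": 0.8, "turn": 0, "jaw": 5},
    {"dx": 0, "dy": 0, "dz": 0.5, "turn": 0, "jaw": 5},
    {"dx": 0, "dy": 0, "dz": 0.3, "turn": 0, "jaw": 5},
    {"dx": 0, "dy": 0, "dz": 0.2, "turn": 0, "jaw": 5},
    {"dx": 0, "dy": 0, "dz": 0, "turn": 0, "jaw": 5},
    {"dx": 0, "dy": 0, "dz": 0, "turn": 0, "jaw": 5}
  ]
}}

```text
t: 10.82
eef_pos: [0.4397, 0.3013, 0.2087]
ee_rot: [-3.142, -0.001, -0.0]
contact_force: [1.1, -0.5, -1.4]
gripper_width: 0.607
grasp_force: 30.0
```

Call:
{"name": "play_rows", "arguments": {
  "moves": [
    {"dx": 0, "dy": 0, "dz": 0.1, "turn": 0, "jaw": 5},
    {"dx": 0, "dy": 0, "dz": 0, "turn": 0, "jaw": 5},
    {"dx": 0, "dy": 0, "dz": 0, "turn": 0, "jaw": 7.2},
    {"dx": 0, "dy": 0, "dz": 0, "turn": 0, "jaw": 7.2},
    {"dx": 0, "dy": 0, "dz": 0, "turn": 0, "jaw": 7.2},
    {"dx": 0, "dy": 0, "dz": 0, "turn": 0, "jaw": 7.2},
    {"dx": 0, "dy": 0, "dz": -2, "turn": 0, "jaw": 7.2},
    {"dx": 0, "dy": 0, "dz": -3, "turn": 0, "jaw": 5},
    {"dx": 0, "dy": 0, "dz": -3, "turn": 0, "jaw": 5},
    {"dx": 0, "dy": 0, "dz": -3, "turn": 0, "jaw": 5},
    {"dx": 0, "dy": 0, "dz": -2, "turn": 0, "jaw": 5}
  ]
}}

```text
t: 11.73
eef_pos: [0.4398, 0.3013, 0.3403]
ee_rot: [-3.141, -0.001, -0.003]
contact_force: [1.0, -0.1, 0.3]
gripper_width: 0.56
grasp_force: 0.0
```

Call:
{"name": "play_rows", "arguments": {
  "moves": [
    {"dx": 0.2, "dy": 2, "dz": 0, "turn": 0, "jaw": 5},
    {"dx": 0.2, "dy": 3, "dz": 0, "turn": 0, "jaw": 5},
    {"dx": 0.2, "dy": 3, "dz": 0, "turn": 0, "jaw": 5},
    {"dx": 0.2, "dy": 3, "dz": 0, "turn": 0, "jaw": 5},
    {"dx": 0.2, "dy": 3, "dz": 0, "turn": 0, "jaw": 5},
    {"dx": 0.2, "dy": 3, "dz": 0, "turn": 0, "jaw": 5},
    {"dx": 0.2, "dy": 3, "dz": 0, "turn": 0, "jaw": 5},
    {"dx": 0.2, "dy": 3, "dz": 0, "turn": 0, "jaw": 5},
    {"dx": 0.2, "dy": 3, "dz": 0, "turn": 0, "jaw": 5},
    {"dx": 0, "dy": 2.5, "dz": 0, "turn": 0, "jaw": 5},
    {"dx": 0, "dy": 1.8, "dz": 0, "turn": 0, "jaw": 5},
    {"dx": 0, "dy": 0, "dz": 0, "turn": 0, "jaw": 5}
  ]
}}

```text
t: 12.73
eef_pos: [0.4579, -0.0044, 0.3378]
ee_rot: [3.141, -0.003, 0.0]
contact_force: [0.4, 0.8, -0.2]
gripper_width: 0.547
grasp_force: 0.0
```

```bash
python3 - <<'E'
from h import *
print(r.observe()["eef_pos"])
I=capture("scene"); b=I[180:315,280:540]
cv2.imwrite("pics/f.png",cv2.resize(b,(780,405)))
E
```

```text
[ 0.45790668 -0.00439825  0.33775084]
```

View pics/f.png

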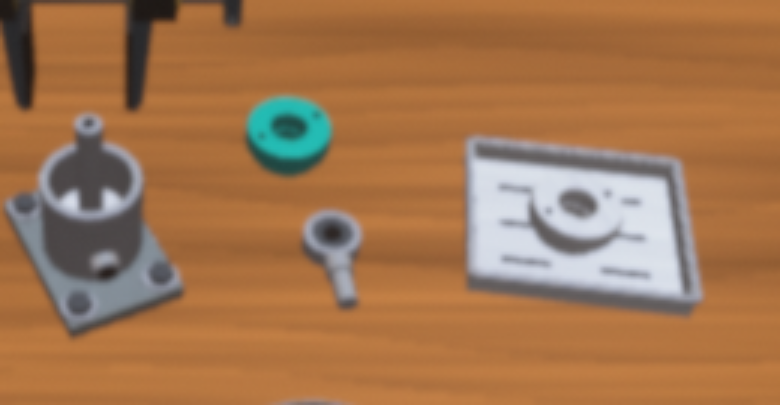

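The gland lies flat in the pan, flange up, at crop (575,210). Next is the rod grip.

Call:
{"name": "play_rows", "arguments": {
  "moves": [
    {"dx": 0, "dy": -0.1, "dz": 1.5, "turn": 0, "jaw": 5},
    {"dx": 0, "dy": 0, "dz": 2, "turn": 0, "jaw": 5},
    {"dx": 0, "dy": 0, "dz": 1.5, "turn": 0, "jaw": 5},
    {"dx": 0, "dy": 0, "dz": 1, "turn": 0, "jaw": 5},
    {"dx": 0, "dy": 0, "dz": 0.7, "turn": 0, "jaw": 5},
    {"dx": 0, "dy": 0, "dz": 0.2, "turn": 0, "jaw": 5},
    {"dx": 0, "dy": 0, "dz": 0, "turn": 0, "jaw": 3},
    {"dx": 0, "dy": 0, "dz": 0, "turn": 0, "jaw": 1},
    {"dx": 0, "dy": 0, "dz": 0, "turn": 0, "jaw": 1},
    {"dx": 0, "dy": 0, "dz": 0, "turn": 0, "jaw": 1},
    {"dx": 0, "dy": 0, "dz": 0, "turn": 0, "jaw": 1},
    {"dx": 0, "dy": 0, "dz": 0, "turn": 0, "jaw": 1}
  ],
  "newtons": 40
}}

```text
t: 13.78
eef_pos: [0.4578, -0.0008, 0.269]
ee_rot: [3.142, 0.001, 0.001]
contact_force: [0.9, 0.7, 0.9]
gripper_width: 0.169
grasp_force: 40.0
```

Call:
{"name": "play_rows", "arguments": {
  "moves": [
    {"dx": 0, "dy": 0, "dz": -0.8, "turn": 0, "jaw": 1},
    {"dx": 0, "dy": 0, "dz": -1.5, "turn": 0, "jaw": 1},
    {"dx": 0, "dy": 0, "dz": -2, "turn": 0, "jaw": 1},
    {"dx": 0, "dy": 0, "dz": -2, "turn": 0, "jaw": 1},
    {"dx": 0, "dy": 0, "dz": -1.5, "turn": 0, "jaw": 1},
    {"dx": 0, "dy": 0, "dz": -0.2, "turn": 0, "jaw": 1},
    {"dx": 0, "dy": 0, "dz": 0, "turn": 0, "jaw": 1}
  ]
}}

```text
t: 14.37
eef_pos: [0.4579, -0.0008, 0.3495]
ee_rot: [3.141, 0.001, 0.003]
contact_force: [0.3, -0.6, -1.9]
gripper_width: 0.168
grasp_force: 40.0
```

Call:
{"name": "play_rows", "arguments": {
  "moves": [
    {"dx": 0, "dy": 1, "dz": 0, "turn": 0, "jaw": 1},
    {"dx": -0.1, "dy": 2, "dz": 0, "turn": 0, "jaw": 1},
    {"dx": -0.1, "dy": 2.8, "dz": 0, "turn": 0, "jaw": 1},
    {"dx": -0.1, "dy": 2.8, "dz": 0, "turn": 0, "jaw": 1},
    {"dx": -0.1, "dy": 2.8, "dz": 0, "turn": 0, "jaw": 1},
    {"dx": 0, "dy": 2.8, "dz": 0, "turn": 0, "jaw": 1},
    {"dx": 0, "dy": 2.8, "dz": 0, "turn": 0, "jaw": 1},
    {"dx": 0, "dy": 2.8, "dz": 0, "turn": 0, "jaw": 1},
    {"dx": 0, "dy": 2.8, "dz": 0, "turn": 0, "jaw": 1},
    {"dx": 0, "dy": 2.4, "dz": 0, "turn": 0, "jaw": 1},
    {"dx": 0, "dy": 1.6, "dz": 0, "turn": 0, "jaw": 1},
    {"dx": 0, "dy": 0.8, "dz": 0, "turn": 0, "jaw": 1}
  ]
}}

```text
t: 15.37
eef_pos: [0.4535, -0.2769, 0.3477]
ee_rot: [-3.141, 0.002, 0.002]
contact_force: [0.2, -1.2, -2.2]
gripper_width: 0.166
grasp_force: 40.0
```

Call:
{"name": "play_rows", "arguments": {
  "moves": [
    {"dx": 0, "dy": 0, "dz": 0, "turn": 0, "jaw": 1},
    {"dx": 0, "dy": 0, "dz": 1.5, "turn": 0, "jaw": 1},
    {"dx": 0, "dy": 0, "dz": 1.5, "turn": 0, "jaw": 1},
    {"dx": 0, "dy": 0, "dz": 1.5, "turn": 0, "jaw": 1},
    {"dx": 0, "dy": 0, "dz": 1, "turn": 0, "jaw": 1},
    {"dx": 0, "dy": 0, "dz": 0, "turn": 0, "jaw": 1},
    {"dx": 0, "dy": 0, "dz": 0, "turn": 0, "jaw": 1}
  ]
}}

```text
t: 15.95
eef_pos: [0.454, -0.274, 0.2935]
ee_rot: [-3.141, -0.002, 0.002]
contact_force: [0.1, -0.5, -1.2]
gripper_width: 0.164
grasp_force: 40.0
```

```bash
python3 - <<'E'
from h import *
I=capture("scene"); b=I[180:315,100:360]
cv2.imwrite("pics/g.png",cv2.resize(b,(780,405)))
E
```

```text
(no output)
```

View pics/g.png

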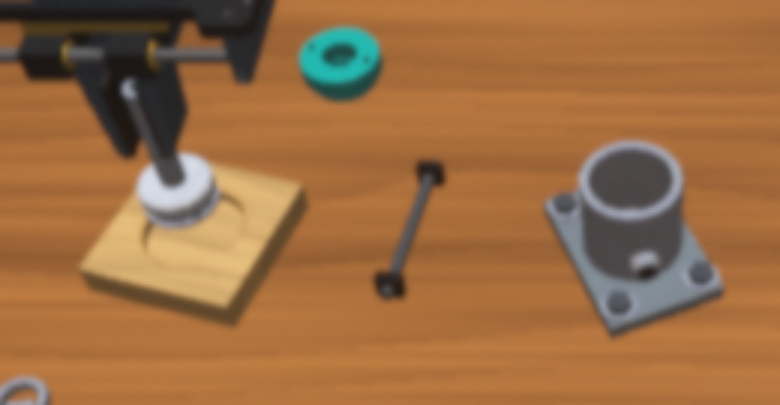

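```bash
python3 - <<'E'
from h import *
for z in(.0645,.1425):
    p=proj("scene",[.454,-.274,z]); print(z,((p-[100,180])*3).round(1))
for z,u in((.1425,(128,88)),(.0645,(176,182))):
    print(z,onz("scene",u[0]/3+100,u[1]/3+180,z).round(4))
a=capture("top")[235:305,420:510]; b=capture("scene")[195:265,120:210]
cv2.imwrite("pics/g2.png",np.hstack([cv2.resize(a,(390,303),interpolation=2),cv2.resize(b,(390,303),interpolation=2)]))
E
```

```text
0.0645 [170.5 179.6]
0.1425 [133.   86.6]
0.1425 [ 0.4551 -0.2765  0.1425]
0.0645 [ 0.4559 -0.2703  0.0645]
```

View pics/g2.png

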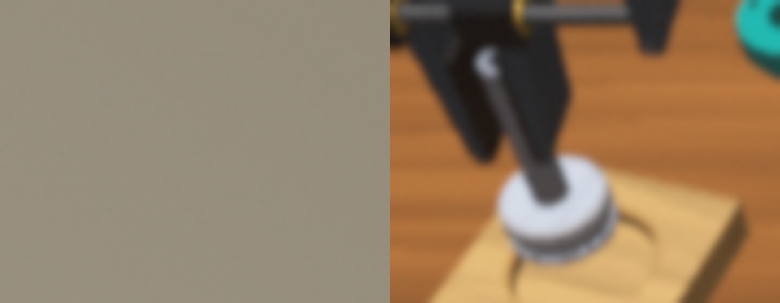

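The rod looks upright within measuring error, since the finger hides part of its end, and it sits over the recess. I'll lower it.

Call:
{"name": "play_rows", "arguments": {
  "moves": [
    {"dx": 0, "dy": 0, "dz": 1, "turn": 0, "jaw": 1},
    {"dx": 0, "dy": 0, "dz": 0.8, "turn": 0, "jaw": 1},
    {"dx": 0, "dy": 0, "dz": 0.5, "turn": 0, "jaw": 1},
    {"dx": 0, "dy": 0, "dz": 0.4, "turn": 0, "jaw": 1},
    {"dx": 0, "dy": 0, "dz": 0.3, "turn": 0, "jaw": 1},
    {"dx": 0, "dy": 0, "dz": 0, "turn": 0, "jaw": 1},
    {"dx": 0, "dy": 0, "dz": 0, "turn": 0, "jaw": 1}
  ]
}}

```text
t: 16.68
eef_pos: [0.454, -0.2748, 0.2635]
ee_rot: [-3.141, -0.001, 0.0]
contact_force: [0.6, 0.0, -2.4]
gripper_width: 0.166
grasp_force: 40.0
```

Call:
{"name": "play_rows", "arguments": {
  "moves": [
    {"dx": 0, "dy": 0, "dz": 0.1, "turn": 0, "jaw": 1},
    {"dx": 0, "dy": 0, "dz": 0, "turn": 0, "jaw": 1},
    {"dx": 0, "dy": 0, "dz": 0, "turn": 0, "jaw": 1}
  ]
}}

```text
t: 16.93
eef_pos: [0.454, -0.2749, 0.2629]
ee_rot: [3.141, 0.001, 0.001]
contact_force: [-1.5, 0.8, 4.2]
gripper_width: 0.166
grasp_force: 40.0
```

Call:
{"name": "play_rows", "arguments": {
  "moves": [
    {"dx": 0, "dy": 0, "dz": 0, "turn": 0, "jaw": 1.8},
    {"dx": 0, "dy": 0, "dz": 0, "turn": 0, "jaw": 3},
    {"dx": 0, "dy": 0, "dz": 0, "turn": 0, "jaw": 5},
    {"dx": 0, "dy": 0, "dz": 0, "turn": 0, "jaw": 5},
    {"dx": 0, "dy": 0, "dz": -2, "turn": 0, "jaw": 6},
    {"dx": 0, "dy": 0, "dz": -2.5, "turn": 0, "jaw": 8},
    {"dx": 0, "dy": 0, "dz": -2.5, "turn": 0, "jaw": 9},
    {"dx": 0, "dy": 0, "dz": -2.5, "turn": 0, "jaw": 9},
    {"dx": 0, "dy": 0, "dz": 0, "turn": 0, "jaw": 9}
  ]
}}

```text
t: 17.68
eef_pos: [0.4548, -0.2753, 0.3619]
ee_rot: [3.138, 0.001, 0.008]
contact_force: [0.9, -0.0, 1.1]
gripper_width: 0.748
grasp_force: 0.0
```

Call:
{"name": "play_rows", "arguments": {
  "moves": [
    {"dx": 0, "dy": -1.4, "dz": 0, "turn": 0, "jaw": 9},
    {"dx": 0.1, "dy": -2.5, "dz": 0, "turn": 0, "jaw": 9},
    {"dx": 0.1, "dy": -3, "dz": 0, "turn": 0, "jaw": 9},
    {"dx": 0.1, "dy": -3, "dz": 0, "turn": 0, "jaw": 9},
    {"dx": 0, "dy": -3, "dz": 0, "turn": 0, "jaw": 9},
    {"dx": 0, "dy": -3, "dz": 0, "turn": 0, "jaw": 9},
    {"dx": 0, "dy": -3, "dz": 0, "turn": 0, "jaw": 9},
    {"dx": 0, "dy": -3, "dz": 0, "turn": 0, "jaw": 9},
    {"dx": 0, "dy": -3, "dz": 0, "turn": 0, "jaw": 9},
    {"dx": 0, "dy": -2.3, "dz": 0, "turn": 0, "jaw": 9},
    {"dx": 0, "dy": 0, "dz": 0, "turn": 0, "jaw": 9},
    {"dx": 0, "dy": 0, "dz": 0, "turn": 0, "jaw": 9}
  ]
}}

```text
t: 18.68
eef_pos: [0.4562, -0.0014, 0.357]
ee_rot: [-3.141, -0.005, 0.002]
contact_force: [-0.1, -1.2, -0.4]
gripper_width: 0.986
grasp_force: 0.0
```

```bash
python3 - <<'E'
from h import *
I=capture("scene"); b=I[180:315,100:360]
cv2.imwrite("pics/i.png",cv2.resize(b,(780,405)))
for z,p in((.034,[.4535,-.2745,.034]),(.112,[.4535,-.2745,.112])): print(z,((proj("scene",p)-[100,180])*3).round(1))
E
```

```text
0.034 [183.2 211.9]
0.112 [147.7 124. ]
```

View pics/i.png

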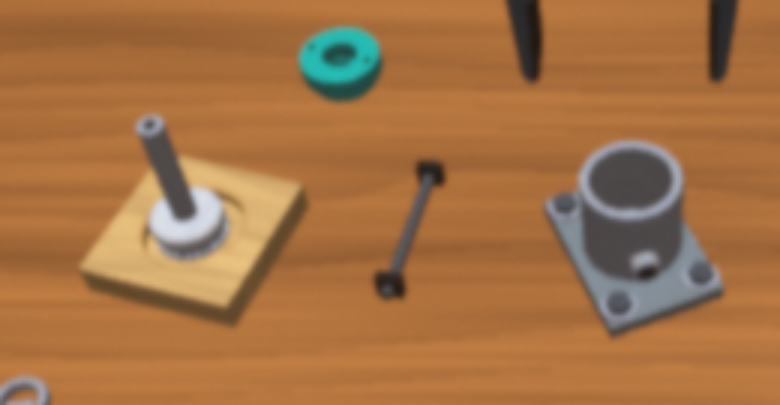

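The piston stands upright in the recess (rod end at crop (150,124), predicted (148,124)). The barrel is empty with its port facing +x. I'll grip it next.

Call:
{"name": "play_rows", "arguments": {
  "moves": [
    {"dx": 0.1, "dy": 0, "dz": 2, "turn": 0, "jaw": 9},
    {"dx": 0, "dy": 0, "dz": 2.5, "turn": 0, "jaw": 9},
    {"dx": 0, "dy": 0, "dz": 2.5, "turn": 0, "jaw": 9},
    {"dx": 0, "dy": 0, "dz": 2.2, "turn": 0, "jaw": 9},
    {"dx": 0, "dy": 0, "dz": 1.8, "turn": 0, "jaw": 9},
    {"dx": 0, "dy": 0, "dz": 1, "turn": 0, "jaw": 9},
    {"dx": 0, "dy": 0, "dz": 0.5, "turn": 0, "jaw": 9},
    {"dx": 0, "dy": 0, "dz": 0, "turn": 0, "jaw": 7.5},
    {"dx": 0, "dy": 0, "dz": 0, "turn": 0, "jaw": 5.5},
    {"dx": 0, "dy": 0, "dz": 0, "turn": 0, "jaw": 5.5},
    {"dx": 0, "dy": 0, "dz": 0, "turn": 0, "jaw": 5.5},
    {"dx": 0, "dy": 0, "dz": 0, "turn": 0, "jaw": 5.5}
  ],
  "newtons": 50
}}

```text
t: 19.73
eef_pos: [0.4579, -0.0027, 0.2333]
ee_rot: [-3.141, -0.001, -0.002]
contact_force: [1.0, 0.1, 8.4]
gripper_width: 0.663
grasp_force: 50.0
```

Call:
{"name": "play_rows", "arguments": {
  "moves": [
    {"dx": 0, "dy": 0, "dz": -0.8, "turn": 0, "jaw": 5.5},
    {"dx": 0, "dy": 0, "dz": -1.5, "turn": 0, "jaw": 5.5},
    {"dx": 0, "dy": 0, "dz": -2, "turn": 0, "jaw": 5.5},
    {"dx": 0, "dy": 0, "dz": -1.5, "turn": 0, "jaw": 5.5},
    {"dx": 0, "dy": 0, "dz": -0.2, "turn": 0, "jaw": 5.5},
    {"dx": 0, "dy": 0, "dz": 0, "turn": 0, "jaw": 5.5}
  ]
}}

```text
t: 20.23
eef_pos: [0.4579, -0.0028, 0.2936]
ee_rot: [3.141, 0.001, 0.003]
contact_force: [0.4, 0.7, -5.5]
gripper_width: 0.66
grasp_force: 50.0
```

Call:
{"name": "play_rows", "arguments": {
  "moves": [
    {"dx": 1, "dy": 0.7, "dz": 0, "turn": 0, "jaw": 5.5},
    {"dx": 1.8, "dy": 1.2, "dz": 0, "turn": 0, "jaw": 5.5},
    {"dx": 2, "dy": 1.4, "dz": 0, "turn": 0, "jaw": 5.5},
    {"dx": 2, "dy": 1.4, "dz": 0, "turn": 0, "jaw": 5.5},
    {"dx": 2, "dy": 1.4, "dz": 0, "turn": 0, "jaw": 5.5},
    {"dx": 2, "dy": 1.4, "dz": 0, "turn": 0, "jaw": 5.5},
    {"dx": 2, "dy": 1.4, "dz": 0, "turn": 0, "jaw": 5.5},
    {"dx": 2, "dy": 1.4, "dz": 0, "turn": 0, "jaw": 5.5},
    {"dx": 2, "dy": 1.4, "dz": 0, "turn": 0, "jaw": 5.5},
    {"dx": 1.8, "dy": 1.1, "dz": 0, "turn": 0, "jaw": 5.5},
    {"dx": 1.2, "dy": 0.7, "dz": 0, "turn": 0, "jaw": 5.5},
    {"dx": 0, "dy": 0, "dz": 0, "turn": 0, "jaw": 5.5}
  ]
}}

```text
t: 21.23
eef_pos: [0.658, -0.1397, 0.2909]
ee_rot: [3.141, -0.001, 0.0]
contact_force: [-1.2, 0.1, -3.9]
gripper_width: 0.663
grasp_force: 50.0
```

Call:
{"name": "play_rows", "arguments": {
  "moves": [
    {"dx": 0, "dy": 0, "dz": 1.2, "turn": 0, "jaw": 5.5},
    {"dx": 0, "dy": 0, "dz": 1.2, "turn": 0, "jaw": 5.5},
    {"dx": 0, "dy": 0, "dz": 0.6, "turn": 0, "jaw": 5.5},
    {"dx": 0, "dy": 0, "dz": 0, "turn": 0, "jaw": 5.5},
    {"dx": 0, "dy": 0, "dz": 0, "turn": 0, "jaw": 5.5}
  ]
}}

```text
t: 21.65
eef_pos: [0.6554, -0.1373, 0.2618]
ee_rot: [-3.141, -0.001, 0.003]
contact_force: [0.1, 0.1, -4.7]
gripper_width: 0.662
grasp_force: 50.0
```

```bash
python3 - <<'E'
from h import *
p=r.observe()["eef_pos"]; print(p)
b=capture("scene")[290:400,160:290]
cv2.imwrite("pics/j.png",cv2.resize(b,(650,550),interpolation=2))
z=p[2]-.2333+.012
for h in(0,.018,.06): print(h,((proj("scene",[p[0],p[1],z+h])-[160,290])*5).round(1))
print("plug",((proj("scene",[.6566,-.136,.024])-[160,290])*5).round(1))
E
```

```text
[ 0.65543124 -0.13734001  0.26180929]
0 [288.6 295.1]
0.018 [278.5 266.2]
0.06 [253.4 193.9]
plug [301.2 324.2]
```

View pics/j.png

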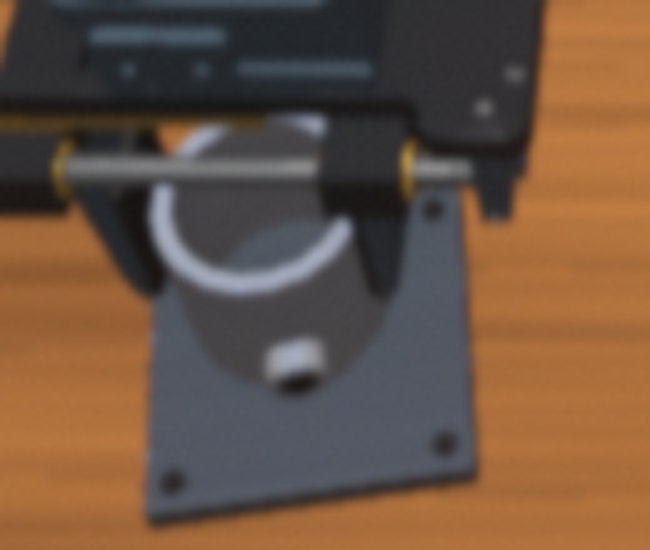

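The barrel is upright above the plate with its rim centred near crop (253,200), about 2 mm from the plug axis. I'll lower it gently.

Call:
{"name": "play_rows", "arguments": {
  "moves": [
    {"dx": 0, "dy": 0, "dz": 0.7, "turn": 0, "jaw": 5.5},
    {"dx": 0, "dy": 0, "dz": 0.5, "turn": 0, "jaw": 5.5},
    {"dx": 0, "dy": 0, "dz": 0.5, "turn": 0, "jaw": 5.5},
    {"dx": 0, "dy": 0, "dz": 0.4, "turn": 0, "jaw": 5.5},
    {"dx": 0, "dy": 0, "dz": 0, "turn": 0, "jaw": 5.5}
  ]
}}

```text
t: 22.12
eef_pos: [0.6556, -0.1375, 0.2406]
ee_rot: [-3.141, -0.001, 0.002]
contact_force: [-0.2, 0.3, -4.9]
gripper_width: 0.663
grasp_force: 50.0
```

Call:
{"name": "play_rows", "arguments": {
  "moves": [
    {"dx": 0, "dy": 0, "dz": 0.3, "turn": 0, "jaw": 5.5},
    {"dx": 0, "dy": 0, "dz": 0.3, "turn": 0, "jaw": 5.5},
    {"dx": 0, "dy": 0, "dz": 0, "turn": 0, "jaw": 5.5},
    {"dx": 0, "dy": 0, "dz": 0, "turn": 0, "jaw": 5.5}
  ]
}}

```text
t: 22.45
eef_pos: [0.6559, -0.1376, 0.2356]
ee_rot: [-3.141, -0.001, 0.0]
contact_force: [-0.3, -0.4, -4.5]
gripper_width: 0.662
grasp_force: 50.0
```

Call:
{"name": "play_rows", "arguments": {
  "moves": [
    {"dx": 0, "dy": 0, "dz": 0.1, "turn": 0, "jaw": 5.5},
    {"dx": 0, "dy": 0, "dz": 0.1, "turn": 0, "jaw": 5.5},
    {"dx": 0, "dy": 0, "dz": 0.05, "turn": 0, "jaw": 5.5},
    {"dx": 0, "dy": 0, "dz": 0, "turn": 0, "jaw": 5.5},
    {"dx": 0, "dy": 0, "dz": 0, "turn": 0, "jaw": 5.5}
  ]
}}

```text
t: 22.87
eef_pos: [0.6559, -0.1377, 0.2334]
ee_rot: [3.142, 0.001, 0.0]
contact_force: [-1.0, 0.2, 0.5]
gripper_width: 0.663
grasp_force: 50.0
```

The weight has come off the tool, so the barrel is on the plate. I'll release it and back away.

Call:
{"name": "play_rows", "arguments": {
  "moves": [
    {"dx": 0, "dy": 0, "dz": 0, "turn": 0, "jaw": 6.5},
    {"dx": 0, "dy": 0, "dz": 0, "turn": 0, "jaw": 8},
    {"dx": 0, "dy": 0, "dz": 0, "turn": 0, "jaw": 9},
    {"dx": 0, "dy": 0, "dz": 0, "turn": 0, "jaw": 9},
    {"dx": 0, "dy": 0, "dz": -1.5, "turn": 0, "jaw": 9},
    {"dx": 0, "dy": 0, "dz": -2.5, "turn": 0, "jaw": 9},
    {"dx": 0, "dy": 0, "dz": -3, "turn": 0, "jaw": 9},
    {"dx": 0, "dy": 0, "dz": -3, "turn": 0, "jaw": 9},
    {"dx": 0, "dy": 0, "dz": -3, "turn": 0, "jaw": 9},
    {"dx": 0, "dy": 0, "dz": -2, "turn": 0, "jaw": 9}
  ]
}}

```text
t: 23.7
eef_pos: [0.6561, -0.1377, 0.3864]
ee_rot: [3.141, 0.001, 0.005]
contact_force: [0.9, 0.3, 0.2]
gripper_width: 0.985
grasp_force: 0.0
```

Call:
{"name": "play_rows", "arguments": {
  "moves": [
    {"dx": -2, "dy": 0, "dz": -1, "turn": 0, "jaw": 9},
    {"dx": -3, "dy": 0, "dz": 0, "turn": 0, "jaw": 9},
    {"dx": -3, "dy": 0, "dz": 0, "turn": 0, "jaw": 9},
    {"dx": -3, "dy": 0, "dz": 0, "turn": 0, "jaw": 9},
    {"dx": -3, "dy": 0, "dz": 0, "turn": 0, "jaw": 9},
    {"dx": -3, "dy": 0, "dz": 0, "turn": 0, "jaw": 9},
    {"dx": -2, "dy": 0, "dz": 0, "turn": 0, "jaw": 9},
    {"dx": 0, "dy": 0, "dz": 0, "turn": 0, "jaw": 9},
    {"dx": 0, "dy": 0, "dz": 0, "turn": 0, "jaw": 9},
    {"dx": 0, "dy": 0, "dz": 0, "turn": 0, "jaw": 9}
  ]
}}

```text
t: 24.53
eef_pos: [0.4665, -0.1379, 0.3936]
ee_rot: [3.141, 0.001, 0.002]
contact_force: [0.6, 0.9, 0.9]
gripper_width: 0.987
grasp_force: 0.0
```

```bash
python3 - <<'E'
from h import *
print(r.observe()["eef_pos"])
b=capture("scene")[180:400,100:520]
cv2.imwrite("pics/k.png",cv2.resize(b,(798,418),interpolation=2))
for p in([.6555,-.138,.072],[.6555,-.138,.012],[.4535,-.2745,.112],[.4535,-.2745,.034]): print(p,((proj("scene",p)-[100,180])*1.9).round(1))
E
```

```text
[ 0.46652651 -0.13793533  0.39357128]
[0.6555, -0.138, 0.072] [216.  301.7]
[0.6555, -0.138, 0.012] [228.6 337.8]
[0.4535, -0.2745, 0.112] [93.5 78.5]
[0.4535, -0.2745, 0.034] [116.  134.2]
```

View pics/k.png

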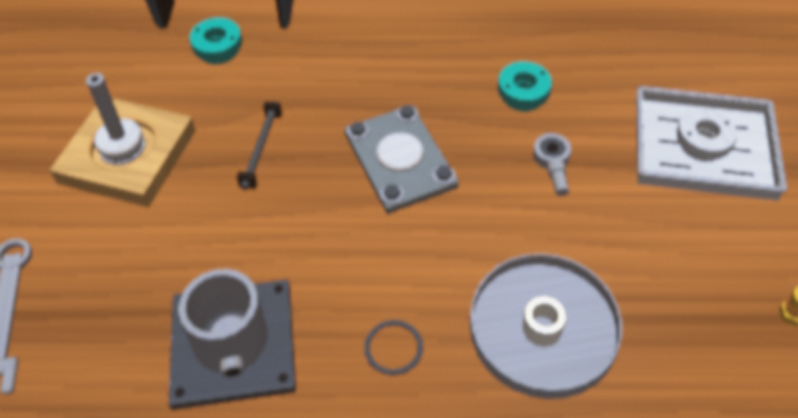

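The picture shows the barrel upright around the plug at crop (219,305) and the piston upright in the recess at (118,138). The gland is flat in the pan at (707,130) and the sleeve is standing in the tin at (545,318). I'll hand it in.

```bash
python3 -c "
from plant import r
print(r.hand_in())"
```

```text
the job is handed in; nothing more can be done
None
```

I handed the job in at about 25 s with the sleeve in the tin, the gland flat in the pan (flange up), the piston upright in the recess and the barrel upright round the plug; the last picture showed all four in place, but no verdict came back.

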